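# Put the colour-coded chopping boards back in their own slots

### The arm

A 6-joint arm with a two-finger parallel gripper is mounted at the origin on a cart in front of the work surface, level with it; the furniture and walls round the work are solid. World frame = base frame: x ahead of the robot, y to its left, z up, the work surface at z = 0. Lengths are in mm, angles in rad, forces in N, time in s.
With the tool pointing down it reaches from about 350 to 975 mm from the base axis. Payload 7.1 kg.
Tool frame: the origin (TCP) lies between the finger pads; the fingertips stand 17 mm ahead of it and the grasp point (between the pads) lies 2 mm behind it; z points along the fingers, y is the line along which they close (so a half turn about z gives the same grasp; the last joint's range is limited). The gripper opens to 88 mm and grips with 3 to 60 N. Pads are 20 mm wide; open, the fingers measure 115 mm over their backs; the gripper's body (75 mm by 178 mm) begins 61 mm behind the grasp point.
Start: joints at [1.303, 0.423, 1.63, -0, 1.089, -0.019], TCP at [153.869, 605.747, 239.675] pointing down, gripper open.
Joint ranges: [-3, 3], [-0.9, 2.11], [0.09, 2.58], [-1.31, 4.45], [0.11, 2.69], [-2.54, 2.54]. Speed limits (rad/s): [2.39, 2.39, 3.01, 3.14, 3.14, 3.14].

### API

Orientations are given as a rotation vector (axis times angle).
In Python, from workcell import ctrl, eyes, job, get_obs gives the robot as it stands (ctrl), with the cameras (eyes), the readings as plain functions and the job (job).
- The arm moves only by the shell command python3 jog.py 'ROWS' [OPENING]. ROWS is a JSON object with one list for each field, all of the same length, 1 to 5, a row being the entries at one place: dx, dy, dz (the shift in mm), drx, dry, drz (a rotation vector in rad); each row shifts and turns the commanded pose from where the row before left it, along the tool's axes as they then stand; what a row does not reach is not made up. A row lasts 1/12 s, in which the tool goes at most 41.7 mm and 0.125 rad, less where a joint would pass 70% of its speed; a pose out of reach is approached as far as the arm can. OPENING is the finger opening in mm, set as the command begins (- or left out keeps the last). The fingers move at their own pace and stop on an object; the grip force is fixed at half the most. Time passes only in rows, so rows that do not move let the fingers close. It prints the time, the measured TCP pose, the force, the opening and the grip force at its end. Input that does not fit is refused with a message, and nothing moves.
- get_obs(): the state, without advancing time (a new reading comes with each control period).
- eyes.get_image(name): name is "scene" or "top" or "wrist"; returns a dict with "img" (420x560x3 uint8, red, green, blue), "fx", "fy", "cx", "cy" (pixels), "R" (3x3) and "t" (3): a world point X has camera coordinates R X + t. Camera axes: x right, y down, z forward; pixel columns grow to the right and rows downward; lengths in mm; the calibration is good to about 2 mm. The wrist camera is an equidistant fisheye: a pixel r from the principal point sees the ray r / f radians off the axis. A picture is of the moment at which its call begins. There is no depth.
- job.close_job(): hands the job in; it is judged then, once.
The state is a dict: "t": time; "qpos": joint angles; "qvel": joint speeds; "joint_torque": joint torques, N m; "ee_pos": TCP position; "orientation": TCP orientation; "ft_force": force on the tool from outside, world axes, zero at the start; "moment": the same for the moment, N m; "width": finger opening in mm; "grasp_force": force on a finger pad.
Only numpy, scipy, OpenCV 4.12 (cv2) and the standard library are available. Lean on these libraries where they do the work, as an engineer would, in place of code of your own. Each camera call takes 0.05 s, during which the arm holds its last target. There are 200 camera calls.

### The job

The four coloured chopping boards in the rack have been put back in one another's slots. Swap them round until each board stands upright and fully down in the slot of its own colour, parking one in the grey spare slot where you need room and leaving that slot empty at the end. Leave the amber glass beside the rack where it stands.

Things in the scene. Friction and masses are not known exactly. Their poses are not given: they have to be found in the camera images.
- board_red: red plastic chopping board, loose, 0.24-0.42 kg, standing on its long edge in a slot: 210 mm long (own x), 12 thick (y), 135 high (z, up), flat. Origin: middle of the lower edge. In a slot that edge is 8 mm above the worktop, the upper edge 143; take it there by the middle, from above. Has a hanging hole 34 x 14 mm in an upper corner (x +70, z 113)
- board_blue: blue plastic chopping board, loose, 0.24-0.42 kg, standing on its long edge in a slot: 210 mm long (own x), 12 thick (y), 135 high (z, up), flat. Origin: middle of the lower edge. In a slot that edge is 8 mm above the worktop, the upper edge 143; take it there by the middle, from above. Has a hanging hole 34 x 14 mm in an upper corner (x +70, z 113)
- board_green: green plastic chopping board, loose, 0.24-0.42 kg, standing on its long edge in a slot: 210 mm long (own x), 12 thick (y), 135 high (z, up), flat. Origin: middle of the lower edge. In a slot that edge is 8 mm above the worktop, the upper edge 143; take it there by the middle, from above. Has a hanging hole 34 x 14 mm in an upper corner (x +70, z 113)
- board_yellow: yellow plastic chopping board, loose, 0.24-0.42 kg, standing on its long edge in a slot: 210 mm long (own x), 12 thick (y), 135 high (z, up), flat. Origin: middle of the lower edge. In a slot that edge is 8 mm above the worktop, the upper edge 143; take it there by the middle, from above. Has a hanging hole 34 x 14 mm in an upper corner (x +70, z 113)
- slot_red: red slot of the rack, fixed: red foot 236 x 50 x 22 mm, groove along own x 16 wide, 220 long, its floor 8 above the worktop; wire hoop each side, 65 high, 16 apart, flaring to 30 at the top. Origin: foot centre on the worktop. The 5 slots are parallel, 64 mm apart along y, in any order. Home of the red board; another board is in it at the start
- slot_blue: blue slot of the rack, fixed: blue foot 236 x 50 x 22 mm, groove along own x 16 wide, 220 long, its floor 8 above the worktop; wire hoop each side, 65 high, 16 apart, flaring to 30 at the top. Origin: foot centre on the worktop. The 5 slots are parallel, 64 mm apart along y, in any order. Home of the blue board; another board is in it at the start
- slot_green: green slot of the rack, fixed: green foot 236 x 50 x 22 mm, groove along own x 16 wide, 220 long, its floor 8 above the worktop; wire hoop each side, 65 high, 16 apart, flaring to 30 at the top. Origin: foot centre on the worktop. The 5 slots are parallel, 64 mm apart along y, in any order. Home of the green board; another board is in it at the start
- slot_yellow: yellow slot of the rack, fixed: yellow foot 236 x 50 x 22 mm, groove along own x 16 wide, 220 long, its floor 8 above the worktop; wire hoop each side, 65 high, 16 apart, flaring to 30 at the top. Origin: foot centre on the worktop. The 5 slots are parallel, 64 mm apart along y, in any order. Home of the yellow board; another board is in it at the start
- slot_spare: grey slot of the rack, fixed: grey foot 236 x 50 x 22 mm, groove along own x 16 wide, 220 long, its floor 8 above the worktop; wire hoop each side, 65 high, 16 apart, flaring to 30 at the top. Origin: foot centre on the worktop. The 5 slots are parallel, 64 mm apart along y, in any order. Spare: empty at the start and end
- amber_glass: amber drinking glass standing upright, empty, beside the rack on its left (+y) end, about 230 mm from the rack's middle; 79 mm across, 97 mm high; origin: centre of its underside. It is not to be moved

How it is judged (in metres and radians):
At the end, for the whole second after the job is handed in: Each board is in the slot of its own colour: within 12 mm of its centre along it and 8 mm across, lower edge within 5 mm of the groove floor, within 0.14 rad of upright and 0.12 rad of the slot's direction, released, at rest; the amber glass is upright (0.2 rad), within 30 mm of its start (x of board_red in the frame of slot_red between -0.012 and 0.012 m and y of board_red in the frame of slot_red between -0.008 and 0.008 m and z of board_red in the frame of slot_red between 0.003 and 0.013 m and angle between each of board_red, board_blue, board_green, board_yellow's own z axis and vertical below 0.14 rad and angle between the x axis of board_red and the x axis of slot_red, either way round below 0.12 rad and linear speed of each of board_red, board_blue, board_green, board_yellow below 0.02 m/s and angular speed of each of board_red, board_blue, board_green, board_yellow below 0.1 rad/s and contact force between the fingers and board_red below 0.1 N and x of board_blue in the frame of slot_blue between -0.012 and 0.012 m and y of board_blue in the frame of slot_blue between -0.008 and 0.008 m and z of board_blue in the frame of slot_blue between 0.003 and 0.013 m and angle between the x axis of board_blue and the x axis of slot_blue, either way round below 0.12 rad and contact force between the fingers and board_blue below 0.1 N and x of board_green in the frame of slot_green between -0.012 and 0.012 m and y of board_green in the frame of slot_green between -0.008 and 0.008 m and z of board_green in the frame of slot_green between 0.003 and 0.013 m and angle between the x axis of board_green and the x axis of slot_green, either way round below 0.12 rad and contact force between the fingers and board_green below 0.1 N and x of board_yellow in the frame of slot_yellow between -0.012 and 0.012 m and y of board_yellow in the frame of slot_yellow between -0.008 and 0.008 m and z of board_yellow in the frame of slot_yellow between 0.003 and 0.013 m and angle between the x axis of board_yellow and the x axis of slot_yellow, either way round below 0.12 rad and contact force between the fingers and board_yellow below 0.1 N and distance of amber_glass from where it was at the start of the episode below 0.03 m and angle between amber_glass's own z axis and vertical below 0.2 rad); the robot touches nothing.
It fails at once if the amber glass is pushed more than 30 mm away or knocked over (distance of amber_glass from where it was at the start of the episode above 0.03 m or angle between amber_glass's own z axis and vertical above 0.5 rad).
It also fails if it takes over 118 s, if anything falls off the work surface, if the arm or the gripper's body presses on something with over 40 N, if the wrist force passes 120 N, or if a joint passes its speed limit or range.

## Working session

There is one attempt and no reset: what is moved stays moved. The work goes in short steps, Python scripts to look and compute and a shell command to move; the robot and the scene stay as the last step left them, time stands still between calls to the robot, and variables do not carry over. Pictures are saved under pics/ and viewed, at most 14 in all, crops included, and the job is handed in when it is done.

```bash
mkdir -p pics; ls
python3 - <<'E'
from workcell import ctrl, eyes, job, get_obs
import cv2
o=get_obs(); print(o)
for n in("scene","top"):
    d=eyes.get_image(n); cv2.imwrite(f"pics/{n}0.png",d["img"][:,:,::-1]); print(n,d["fx"],d["cx"],d["cy"],d["R"],d["t"])
E
```

```text
jog.py
pics
workcell.py
{'t': 0.0, 'qpos': array([ 1.30299448e+00,  4.23784748e-01,  1.63070827e+00,  1.09021185e-05,
        1.08859637e+00, -1.90110564e-02]), 'qvel': array([ 0.00068903,  0.00016906, -0.00061965, -0.00157966, -0.00136473,
        0.00105797]), 'joint_torque': array([ 1.86986028e-03, -5.44642389e+01, -2.73660064e+01,  6.43975753e-02,
        2.30304559e-02, -1.34423967e-04]), 'ee_pos': array([153.73149362, 605.24230013, 238.92952357]), 'orientation': array([-3.89772610e-01, -3.11709357e+00,  2.32460463e-03]), 'ft_force': array([-0.02444393, -1.77660804,  0.1412405 ]), 'moment': array([-0.02154489, -0.0174146 ,  0.00515769]), 'grasp_force': 0.0, 'width': 87.95474064264715}
scene 390.29016858632025 283.2505885047998 208.7791029050244 [[ 8.27603915e-01 -5.61312441e-01  3.22160282e-04]
 [-4.40260638e-01 -6.49479909e-01 -6.19956787e-01]
 [ 3.48198694e-01  5.12936830e-01 -7.84635889e-01]] [-437.32144207  324.18966404  673.82069966]
top 534.5277301717085 284.7655056295505 214.31105927929696 [[-0.00407532 -0.99983968  0.0174358 ]
 [-0.99472761  0.00226656 -0.10252725]
 [ 0.10247129 -0.0177617  -0.99457738]] [ 21.94934309 547.93604907 891.05213447]
```

View pics/scene0.png

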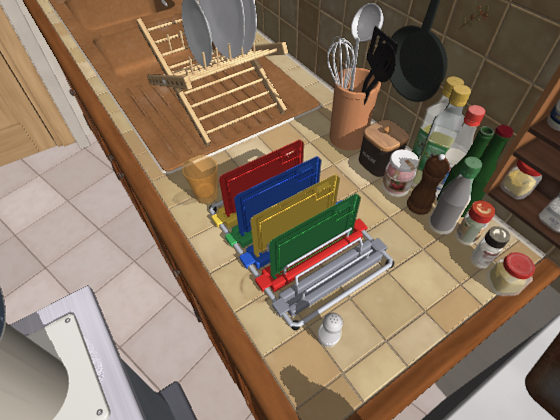

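View pics/top0.png

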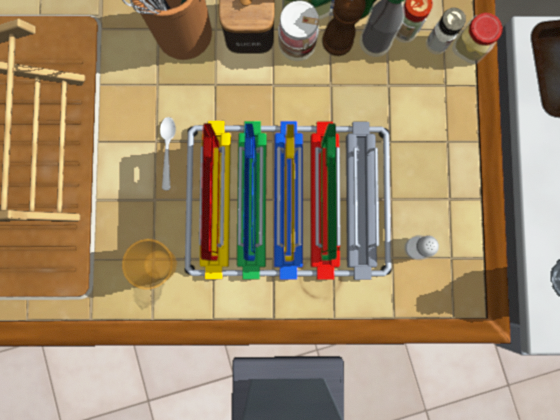

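The slots from left to right in the top view are yellow (holding the red board), green (blue board), blue (yellow board), red (green board) and the empty spare. The glass is at about (148,263). I'll enlarge both views to measure.

Run:
```python
import cv2
a=cv2.imread("pics/top0.png")[115:285,185:395]; cv2.imwrite("pics/topc.png",cv2.resize(a,None,fx=3.5,fy=3.5,interpolation=cv2.INTER_CUBIC))
a=cv2.imread("pics/scene0.png")[135:330,190:400]; cv2.imwrite("pics/scenec.png",cv2.resize(a,None,fx=3,fy=3,interpolation=cv2.INTER_CUBIC))
```

```text
(no output)
```

View pics/topc.png

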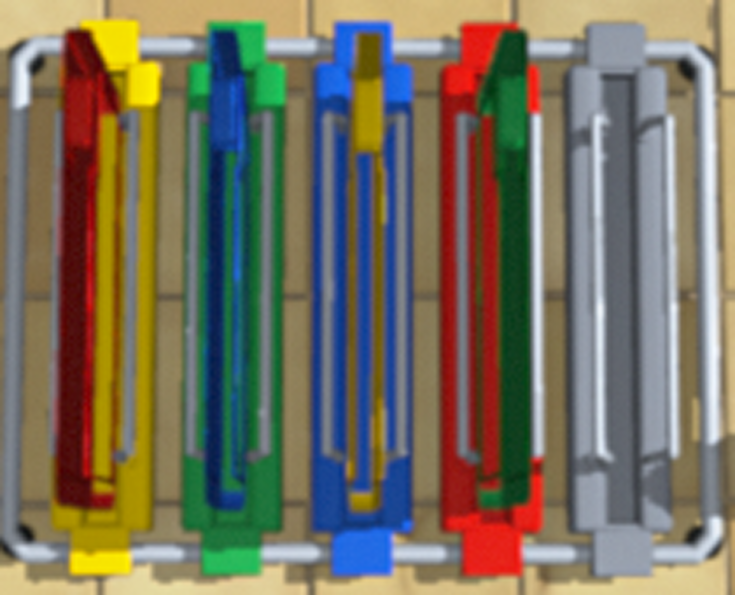

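View pics/scenec.png

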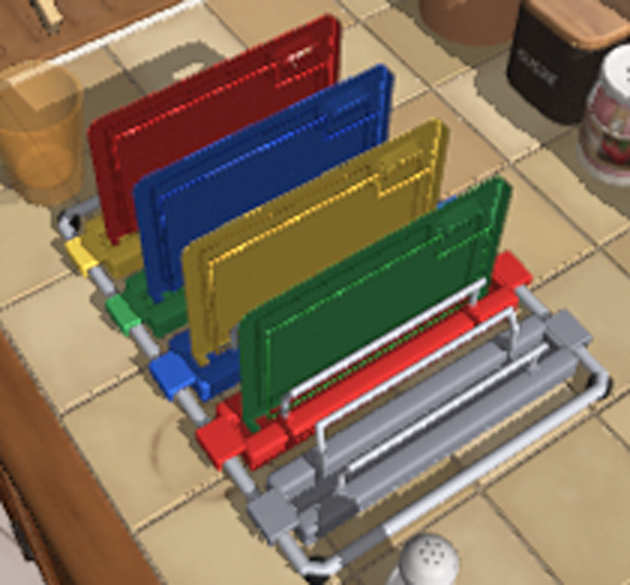

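In the top crop, the near and far ends of the boards' top edges lie at about rows 505 and 32. In the scene crop, each board's top corners are clear, e.g. green (243,318) and (507,183). I'll triangulate these and the foot ends.

```bash
cat > h.py <<'E'
import numpy as np, cv2
from workcell import ctrl, eyes, job, get_obs
CAM={}
def cams():
    for n in("scene","top"):
        d=eyes.get_image(n); CAM[n]=d
    return CAM
def ray(n,uv):
    d=CAM[n]; R=np.array(d["R"]);t=np.array(d["t"])
    v=R.T@np.array([(uv[0]-d["cx"])/d["fx"],(uv[1]-d["cy"])/d["fy"],1.]); return -R.T@t,v/np.linalg.norm(v)
def atz(n,uv,z):
    c,v=ray(n,uv); return c+v*(z-c[2])/v[2]
def tri(uvs,uvt):
    A=[];b=[]
    for n,uv in(("scene",uvs),("top",uvt)):
        c,v=ray(n,uv); P=np.eye(3)-np.outer(v,v); A.append(P);b.append(P@c)
    A=np.vstack(A);b=np.hstack(b); x=np.linalg.lstsq(A,b,rcond=None)[0]; return x,np.linalg.norm(A@x-b)
def proj(n,X):
    d=CAM[n]; p=np.array(d["R"])@X+d["t"]; return d["fx"]*p[0]/p[2]+d["cx"],d["fy"]*p[1]/p[2]+d["cy"]
T=lambda u,v:(185+(u+.5)/3.5-.5,115+(v+.5)/3.5-.5)
S=lambda u,v:(190+(u+.5)/3-.5,135+(v+.5)/3-.5)
E
python3 - <<'E'
from h import *
np.set_printoptions(precision=1,suppress=True); cams()
print([ray(n,(0,0))[0] for n in CAM])
for k,sn,sf,tn,tf in [("red",(92,125),(335,17),(72,507),(78,32)),("blue",(137,187),(388,68),(223,508),(222,32)),("yel",(186,249),(445,122),(365,510),(369,34)),("grn",(243,320),(508,183),(513,507),(515,32))]:
    print(k,tri(S(*sn),T(*tn)),tri(S(*sf),T(*tf)), atz("top",T(*tn),143),atz("top",T(*tf),143),atz("scene",S(*sn),143),atz("scene",S(*sf),143))
# feet tops z=22, centre of near/far clip and foot ends
for k,un,uf in [("yel",100,112),("grn",232,237),("blu",361,363),("red",491,490),("spare",622,615)]:
    print(k,atz("top",T(un,575),22),atz("top",T(uf,20),22),atz("top",T(un,530),22),atz("top",T(uf,65),22))
E
```

```text
[array([ 270. , -380.5,  729.8]), array([453.8,  36.5, 942. ])]
red (array([468.9, 139.9, 149.5]), np.float64(0.17617064981317918)) (array([674.2, 141.1, 142.6]), np.float64(1.7998066046570793)) [468.9 140.8 143. ] [675.3 140.5 143. ] [471.2 145.7 143. ] [672.7 141.1 143. ]
blue (array([467.9,  76.6, 147.5]), np.float64(0.420267434355691)) (array([675.4,  78.3, 140. ]), np.float64(1.1948882076576417)) [468.2  76.7 143. ] [675.3  77.8 143. ] [469.1  80.2 143. ] [672.5  76.2 143. ]
yel (array([467.5,  16.3, 147. ]), np.float64(0.6307290842809757)) (array([674.7,  13.7, 140.9]), np.float64(0.600335552525242)) [467.2  16.3 143. ] [674.5  13.6 143. ] [469.3  18.8 143. ] [672.8  12.4 143. ]
grn (array([468.7, -46.8, 144.9]), np.float64(0.8002196128207402)) (array([676.4, -50.7, 137.8]), np.float64(0.6997709758175956)) [468.2 -46.8 143. ] [675.4 -50.4 143. ] [469.9 -46.  143. ] [672.4 -53.4 143. ]
yel [438.1 142.6  22. ] [715.  139.2  22. ] [459.9 142.8  22. ] [691.9 139.   22. ]
grn [437.8  78.3  22. ] [715.   76.5  22. ] [459.7  78.4  22. ] [691.9  76.4  22. ]
blu [437.6  15.4  22. ] [715.1  13.1  22. ] [459.4  15.3  22. ] [691.9  13.2  22. ]
red [437.3 -48.2  22. ] [715.1 -51.   22. ] [459.2 -48.5  22. ] [692.  -50.7  22. ]
spare [ 437.  -112.4   22. ] [ 715.2 -114.2   22. ] [ 458.9 -112.8   22. ] [ 692.  -113.7   22. ]
```

Measured: the board tops are at 141–149 mm, as expected (143). Slot centres are at x≈575 and y≈141, 77.5, 14, −49.5 and −113.5, so the pitch checks out at about 64. I'll align the tool and move over the green board.

```bash
cat > st.py <<'E'
import sys; from h import *
from scipy.spatial.transform import Rotation as Ro
o=get_obs(); R=Ro.from_rotvec(o["orientation"]).as_matrix(); p=np.array(o["ee_pos"])
print("p",p.round(1),"yaw of tool y off +Y",round(np.arctan2(-R[0,1],R[1,1]),4),"z",R[:,2].round(3),"f",o["ft_force"].round(1),"w",round(o["width"],1),round(o["t"],1))
if len(sys.argv)>3: print("tool d",(R.T@(np.array(sys.argv[1:4],float)-p)).round(1))
E
python3 jog.py '{"dx":[0,0,0],"dy":[0,0,0],"dz":[-15,-15,0],"drx":[0,0,0],"dry":[0,0,0],"drz":[-0.12,-0.122,0]}' 44; python3 st.py 572 -49.5 270
```

```text
t: 0.45
ee_pos: [154.2, 607.1, 272.2]
orientation: [0.004, 3.141, 0.006]
ft_force: [0.4, 0.8, 0.7]
width: 71.7
grasp_force: 0.0
p [154.2 607.1 272.2] yaw of tool y off +Y -0.0024 z [ 0.001  0.004 -1.   ] f [0.4 0.8 0.7] w 71.7 0.5
tool d [-4.193e+02 -6.556e+02  1.000e-01]
```

```bash
R='' ; for i in 1 2 3; do :; done
python3 jog.py '{"dx":[-22,-22,-22,-22,-22],"dy":[-34.5,-34.5,-34.5,-34.5,-34.5],"dz":[0,0,0,0,0],"drx":[0,0,0,0,0],"dry":[0,0,0,0,0],"drz":[0,0,0,0,0]}' 44
python3 jog.py '{"dx":[-22,-22,-22,-22,-22],"dy":[-34.5,-34.5,-34.5,-34.5,-34.5],"dz":[0,0,0,0,0],"drx":[0,0,0,0,0],"dry":[0,0,0,0,0],"drz":[0,0,0,0,0]}' 
python3 jog.py '{"dx":[-22,-22,-22,-22,-22],"dy":[-34.5,-34.5,-34.5,-34.5,-34.5],"dz":[0,0,0,0,0],"drx":[0,0,0,0,0],"dry":[0,0,0,0,0],"drz":[0,0,0,0,0]}' 
python3 jog.py '{"dx":[-22,-22,-22,-22,0],"dy":[-34.5,-34.5,-34.5,-34.5,0],"dz":[0,0,0,0,0],"drx":[0,0,0,0,0],"dry":[0,0,0,0,0],"drz":[0,0,0,0,0]}'
python3 jog.py '{"dx":[0],"dy":[0],"dz":[0],"drx":[0],"dry":[0],"drz":[0]}'; python3 st.py 572 -49.5 125
```

```text
t: 0.87
ee_pos: [263.0, 430.6, 269.0]
orientation: [-0.016, -3.141, 0.001]
ft_force: [1.7, -0.9, 0.7]
width: 44.1
grasp_force: 0.0
t: 1.28
ee_pos: [371.9, 257.4, 269.2]
orientation: [-0.017, -3.142, 0.0]
ft_force: [-0.4, 0.9, 0.4]
width: 44.2
grasp_force: 0.0
t: 1.7
ee_pos: [480.8, 84.0, 269.2]
orientation: [-0.018, -3.141, -0.0]
ft_force: [0.4, 0.3, 0.0]
width: 44.0
grasp_force: 0.0
t: 2.12
ee_pos: [570.5, -58.0, 269.1]
orientation: [0.024, 3.139, -0.003]
ft_force: [0.7, -0.1, -0.3]
width: 44.0
grasp_force: 0.0
t: 2.2
ee_pos: [567.7, -54.4, 268.6]
orientation: [-0.021, -3.141, -0.0]
ft_force: [-0.0, 0.7, -0.7]
width: 44.0
grasp_force: 0.0
p [567.7 -54.4 268.6] yaw of tool y off +Y -0.0135 z [-0.001  0.    -1.   ] f [-0.   0.7 -0.7] w 44.0 2.2
tool d [ -4.3   4.9 143.6]
```

```bash
python3 jog.py '{"dx":[-4.3,0,0,0,0],"dy":[4.9,0,0,0,0],"dz":[0,30,30,20,0],"drx":[0,0,0,0,0],"dry":[0,0,0,0,0],"drz":[0,0,0,0,0]}'; python3 jog.py '{"dx":[0,0],"dy":[0,0],"dz":[0,0],"drx":[0,0],"dry":[0,0],"drz":[0,0]}'; python3 st.py 572 -49.5 125
python3 - <<'E'
from h import *
c=cams(); 
a=c["scene"]["img"][135:330,190:400,::-1]; b=c["top"]["img"][115:285,185:395,::-1]
a=cv2.resize(a,(400,371),interpolation=3); b=cv2.resize(b,(400,371),interpolation=3)
cv2.imwrite("pics/p1.png",np.hstack([a,b]))
E
```

```text
t: 2.62
ee_pos: [568.4, -45.5, 185.6]
orientation: [-0.01, -3.134, -0.002]
ft_force: [-0.7, 0.5, -0.1]
width: 43.8
grasp_force: 0.0
t: 2.78
ee_pos: [572.3, -46.7, 190.9]
orientation: [0.01, 3.14, -0.0]
ft_force: [0.7, -0.3, 0.2]
width: 44.1
grasp_force: 0.0
p [572.3 -46.7 190.9] yaw of tool y off +Y -0.0061 z [ 0.001 -0.    -1.   ] f [ 0.7 -0.3  0.2] w 44.1 2.8
tool d [ 0.4 -2.8 65.9]
```

View pics/p1.png

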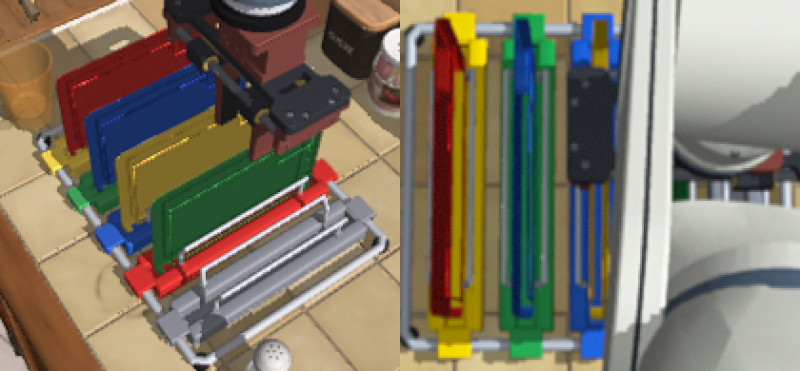

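The gripper straddles the green board well. Next: descend, grip, and check.

```bash
python3 jog.py '{"dx":[0,0,0,0,0],"dy":[-2,0,0,0,0],"dz":[24,24,18,0,0],"drx":[0,0,0,0,0],"dry":[0,0,0,0,0],"drz":[0,0,0,0,0]}'; python3 st.py;  python3 jog.py '{"dx":[0,0,0,0,0],"dy":[0,0,0,0,0],"dz":[0,0,0,0,0],"drx":[0,0,0,0,0],"dry":[0,0,0,0,0],"drz":[0,0,0,0,0]}' 0;python3 jog.py '{"dx":[0,0],"dy":[0,0],"dz":[0,0],"drx":[0,0],"dry":[0,0],"drz":[0,0]}'; python3 st.py
```

```text
t: 3.3
ee_pos: [571.9, -49.7, 124.2]
orientation: [-0.011, -3.141, -0.0]
ft_force: [0.1, -0.9, 0.2]
width: 44.1
grasp_force: 0.0
p [571.9 -49.7 124.2] yaw of tool y off +Y -0.007 z [-0.  0. -1.] f [ 0.1 -0.9  0.2] w 44.1 3.3
t: 3.72
ee_pos: [572.1, -49.8, 124.4]
orientation: [0.011, 3.14, -0.0]
ft_force: [-0.4, 1.5, 0.8]
width: 14.2
grasp_force: 0.0
t: 3.88
ee_pos: [572.0, -49.5, 124.2]
orientation: [0.011, 3.141, 0.0]
ft_force: [-1.4, 1.6, 4.9]
width: 12.1
grasp_force: 30.0
p [572.  -49.5 124.2] yaw of tool y off +Y -0.0069 z [ 0.001  0.    -1.   ] f [-1.4  1.6  4.9] w 12.1 3.9
```

```bash
python3 jog.py '{"dx":[0,0,0,0,0],"dy":[0,0,0,0,0],"dz":[-5,-20,-30,-30,0],"drx":[0,0,0,0,0],"dry":[0,0,0,0,0],"drz":[0,0,0,0,0]}'; python3 jog.py '{"dx":[0,0,0,0,0],"dy":[-20,-24,-20,0,0],"dz":[0,0,0,0,0],"drx":[0,0,0,0,0],"dry":[0,0,0,0,0],"drz":[0,0,0,0,0]}';python3 jog.py '{"dx":[0,0,0],"dy":[0,0,0],"dz":[0,0,0],"drx":[0,0,0],"dry":[0,0,0],"drz":[0,0,0]}'; python3 st.py
python3 - <<'E'
from h import *
c=cams(); 
a=c["scene"]["img"][135:330,190:400,::-1]; b=c["wrist"]["img"] if "wrist" in c else eyes.get_image("wrist")["img"]
cv2.imwrite("pics/p2.png",np.hstack([cv2.resize(a,(400,371),interpolation=3),cv2.resize(b[:,:,::-1],(400,371))]))
E
```

```text
t: 4.3
ee_pos: [574.5, -50.2, 213.8]
orientation: [0.011, 3.134, -0.002]
ft_force: [1.9, -0.1, -3.0]
width: 11.9
grasp_force: 30.0
t: 4.72
ee_pos: [570.4, -114.4, 207.5]
orientation: [-0.014, -3.14, -0.001]
ft_force: [-1.1, 0.3, -3.0]
width: 12.0
grasp_force: 30.0
t: 4.97
ee_pos: [571.1, -112.9, 208.3]
orientation: [-0.009, -3.141, -0.0]
ft_force: [1.3, 0.4, -3.2]
width: 12.3
grasp_force: 30.0
p [ 571.1 -112.9  208.3] yaw of tool y off +Y -0.0059 z [-0.001  0.    -1.   ] f [ 1.3  0.4 -3.2] w 12.3 5.0
```

View pics/p2.png

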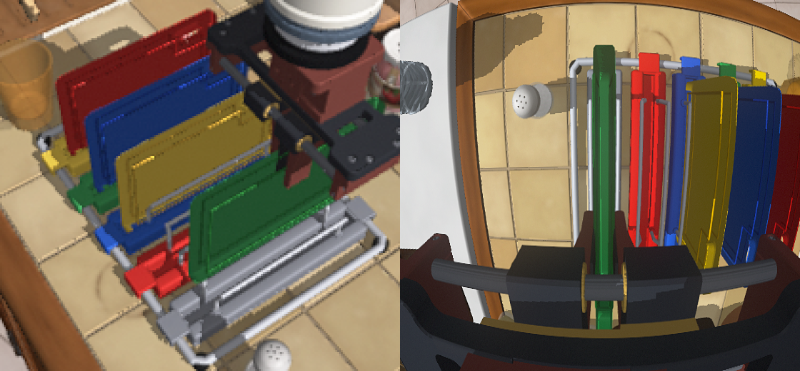

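The green board hangs upright over the grey slot. Lowering it.

```bash
python3 jog.py '{"dx":[0,0,0,0,0],"dy":[0,0,0,0,0],"dz":[20,20,20,8,6],"drx":[0,0,0,0,0],"dry":[0,0,0,0,0],"drz":[0,0,0,0,0]}'; python3 jog.py '{"dx":[0,0,0,0,0],"dy":[0,0,0,0,0],"dz":[4,3,2,1,0],"drx":[0,0,0,0,0],"dry":[0,0,0,0,0],"drz":[0,0,0,0,0]}'; python3 st.py; python3 jog.py '{"dx":[0,0,0,0,0],"dy":[0,0,0,0,0],"dz":[0,0,0,0,0],"drx":[0,0,0,0,0],"dry":[0,0,0,0,0],"drz":[0,0,0,0,0]}' 44; python3 st.py 570.5 141.5 260
```

```text
t: 5.53
ee_pos: [570.7, -113.3, 133.6]
orientation: [-0.01, -3.14, -0.001]
ft_force: [0.1, -1.3, -3.4]
width: 11.9
grasp_force: 30.0
t: 5.95
ee_pos: [571.6, -113.8, 125.1]
orientation: [0.011, 3.141, -0.0]
ft_force: [0.6, 0.3, -3.9]
width: 11.6
grasp_force: 30.0
p [ 571.6 -113.8  125.1] yaw of tool y off +Y -0.0068 z [ 0.001 -0.    -1.   ] f [ 0.6  0.3 -3.9] w 11.6 6.0
t: 6.37
ee_pos: [571.5, -113.8, 125.0]
orientation: [0.011, 3.141, -0.0]
ft_force: [-0.4, 0.9, -0.2]
width: 41.2
grasp_force: 0.0
p [ 571.5 -113.8  125. ] yaw of tool y off +Y -0.0068 z [ 0.001 -0.    -1.   ] f [-0.4  0.9 -0.2] w 41.2 6.4
tool d [   2.7  255.2 -135. ]
```

```bash
python3 jog.py '{"dx":[0,0,0,0,0],"dy":[0,0,0,20,40],"dz":[-20,-30,-30,0,0],"drx":[0,0,0,0,0],"dry":[0,0,0,0,0],"drz":[0,0,0,0,0]}' 44; python3 jog.py '{"dx":[0,0,0,0,0],"dy":[40,40,40,40,26],"dz":[0,0,0,0,0],"drx":[0,0,0,0,0],"dry":[0,0,0,0,0],"drz":[0,0,0,0,0]}'; python3 jog.py '{"dx":[0,0,0,0],"dy":[10,0,0,0],"dz":[0,0,0,0],"drx":[0,0,0,0],"dry":[0,0,0,0],"drz":[0,0,0,0]}'; python3 st.py 572.5 142 124
python3 - <<'E'
from h import *
c=cams(); 
a=c["scene"]["img"][135:330,190:400,::-1]; b=eyes.get_image("wrist")["img"]
cv2.imwrite("pics/p3.png",np.hstack([cv2.resize(a,(400,371),interpolation=3),cv2.resize(b[:,:,::-1],(400,371))]))
E
```

```text
t: 6.78
ee_pos: [573.5, -56.0, 207.2]
orientation: [0.017, 3.136, -0.002]
ft_force: [-0.1, 1.0, -0.2]
width: 44.1
grasp_force: 0.0
t: 7.2
ee_pos: [572.7, 135.5, 205.0]
orientation: [0.009, 3.141, 0.001]
ft_force: [0.4, -0.2, 0.3]
width: 44.4
grasp_force: 0.0
t: 7.53
ee_pos: [573.0, 140.9, 204.6]
orientation: [-0.012, -3.141, 0.001]
ft_force: [-0.6, 0.5, -0.3]
width: 44.4
grasp_force: 0.0
p [573.  140.9 204.6] yaw of tool y off +Y -0.0077 z [-0. -0. -1.] f [-0.6  0.5 -0.3] w 44.4 7.5
tool d [ 0.5  1.1 80.6]
```

View pics/p3.png

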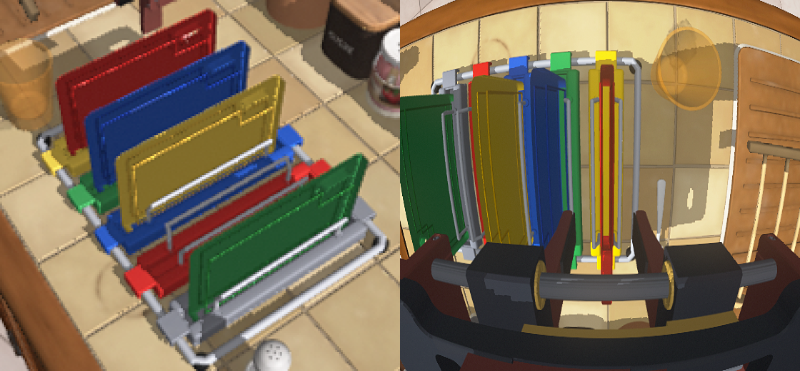

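Green stands in the spare slot, and the fingers straddle the red board. Next: grip, lift clear of the others, and carry it to the red slot (−192).

```bash
python3 jog.py '{"dx":[0,0,0,0,0],"dy":[1,0,0,0,0],"dz":[30,30,20,0,0],"drx":[0,0,0,0,0],"dry":[0,0,0,0,0],"drz":[0,0,0,0,0]}'; python3 jog.py '{"dx":[0,0,0,0,0],"dy":[0,0,0,0,0],"dz":[0,0,0,0,0],"drx":[0,0,0,0,0],"dry":[0,0,0,0,0],"drz":[0,0,0,0,0]}' 0; python3 jog.py '{"dx":[0,0],"dy":[0,0],"dz":[0,0],"drx":[0,0],"dry":[0,0],"drz":[0,0]}'; python3 st.py; python3 jog.py '{"dx":[0,0,0,0,0],"dy":[0,0,0,0,0],"dz":[-10,-30,-40,-40,-30],"drx":[0,0,0,0,0],"dry":[0,0,0,0,0],"drz":[0,0,0,0,0]}'; python3 jog.py '{"dx":[0,0,0],"dy":[0,0,0],"dz":[-10,0,0],"drx":[0,0,0],"dry":[0,0,0],"drz":[0,0,0]}'; python3 st.py 571.5 -49.6 284
```

```text
t: 8.1
ee_pos: [572.6, 142.3, 124.0]
orientation: [-0.012, -3.139, 0.001]
ft_force: [0.5, 0.4, -0.5]
width: 44.5
grasp_force: 0.0
t: 8.52
ee_pos: [573.4, 143.4, 125.5]
orientation: [0.011, 3.14, 0.001]
ft_force: [0.3, -0.1, 0.1]
width: 13.9
grasp_force: 0.0
t: 8.68
ee_pos: [573.4, 143.5, 125.4]
orientation: [0.011, 3.141, 0.001]
ft_force: [-0.3, -0.1, 6.0]
width: 11.6
grasp_force: 30.0
p [573.4 143.5 125.4] yaw of tool y off +Y -0.0067 z [ 0.001  0.    -1.   ] f [-0.3 -0.1  6. ] w 11.6 8.7
t: 9.1
ee_pos: [573.0, 143.3, 277.6]
orientation: [0.011, 3.141, 0.0]
ft_force: [1.4, 0.4, -4.0]
width: 11.8
grasp_force: 30.0
t: 9.35
ee_pos: [572.2, 143.1, 283.4]
orientation: [-0.011, -3.14, 0.001]
ft_force: [0.3, 0.3, -4.8]
width: 11.6
grasp_force: 30.0
p [572.2 143.1 283.4] yaw of tool y off +Y -0.0067 z [-0.002 -0.    -1.   ] f [ 0.3  0.3 -4.8] w 11.6 9.3
tool d [  -0.6 -192.7   -0.5]
```

```bash
python3 jog.py '{"dx":[0,0,0,0,0],"dy":[-20,-36,-40,-40,-36],"dz":[0,0,0,0,0],"drx":[0,0,0,0,0],"dry":[0,0,0,0,0],"drz":[0,0,0,0,0]}'; python3 jog.py '{"dx":[0,0,0,0],"dy":[-20.5,0,0,0],"dz":[0,0,0,0],"drx":[0,0,0,0],"dry":[0,0,0,0],"drz":[0,0,0,0]}'; python3 st.py 571.5 -49.6 208; python3 jog.py '{"dx":[0,0,0,0,0],"dy":[0,0,0,0,0],"dz":[30,30,20,0,0],"drx":[0,0,0,0,0],"dry":[0,0,0,0,0],"drz":[0,0,0,0,0]}'; python3 st.py 571.5 -49.6 125.5
```

```text
t: 9.77
ee_pos: [569.8, -30.4, 281.1]
orientation: [-0.01, -3.136, -0.0]
ft_force: [0.2, 0.0, -3.9]
width: 12.2
grasp_force: 30.0
t: 10.1
ee_pos: [570.6, -48.7, 282.4]
orientation: [-0.011, -3.138, -0.001]
ft_force: [-0.9, 0.3, -4.2]
width: 11.9
grasp_force: 30.0
p [570.6 -48.7 282.4] yaw of tool y off +Y -0.0072 z [-0.004  0.001 -1.   ] f [-0.9  0.3 -4.2] w 11.9 10.1
tool d [-1.2 -0.9 74.4]
t: 10.52
ee_pos: [570.8, -47.9, 203.3]
orientation: [-0.008, -3.138, -0.001]
ft_force: [-0.0, 0.4, -3.7]
width: 11.8
grasp_force: 30.0
p [570.8 -47.9 203.3] yaw of tool y off +Y -0.0051 z [-0.004  0.001 -1.   ] f [-0.   0.4 -3.7] w 11.8 10.5
tool d [-1.  -1.7 77.8]
```

```bash
python3 jog.py '{"dx":[-1,0,0,0,0],"dy":[-1.3,0,0,0,0],"dz":[5,20,20,15,7],"drx":[0,0,0,0,0],"dry":[0,0,0,0,0],"drz":[0,0,0,0,0]}'; python3 jog.py '{"dx":[0,0,0,0,0],"dy":[0,0,0,0,0],"dz":[4,3,2,1,0],"drx":[0,0,0,0,0],"dry":[0,0,0,0,0],"drz":[0,0,0,0,0]}'; python3 st.py; python3 jog.py '{"dx":[0,0,0,0,0],"dy":[0,0,0,0,0],"dz":[0,0,0,0,0],"drx":[0,0,0,0,0],"dry":[0,0,0,0,0],"drz":[0,0,0,0,0]}' 44; python3 st.py 572 14.2 205
```

```text
t: 10.93
ee_pos: [572.9, -50.3, 137.2]
orientation: [0.01, 3.141, 0.0]
ft_force: [-0.7, 0.4, -3.7]
width: 12.0
grasp_force: 30.0
t: 11.35
ee_pos: [573.3, -50.5, 128.3]
orientation: [0.011, 3.14, -0.0]
ft_force: [-0.1, 1.2, -5.3]
width: 12.0
grasp_force: 30.0
p [573.3 -50.5 128.3] yaw of tool y off +Y -0.0068 z [ 0.001 -0.    -1.   ] f [-0.1  1.2 -5.3] w 12.0 11.3
t: 11.77
ee_pos: [573.0, -50.6, 128.0]
orientation: [0.011, 3.141, -0.0]
ft_force: [-0.2, 0.2, -0.4]
width: 41.4
grasp_force: 0.0
p [573.  -50.6 128. ] yaw of tool y off +Y -0.0068 z [ 0.001 -0.    -1.   ] f [-0.2  0.2 -0.4] w 41.4 11.8
tool d [  1.3  64.8 -77. ]
```

```bash
python3 jog.py '{"dx":[0,0,0,0.5,0.5],"dy":[0,0,0,20,28],"dz":[-20,-30,-27,0,0],"drx":[0,0,0,0,0],"dry":[0,0,0,0,0],"drz":[0,0,0,0,0]}'; python3 jog.py '{"dx":[0,0,0,0],"dy":[17,0,0,0],"dz":[0,0,0,0],"drx":[0,0,0,0],"dry":[0,0,0,0],"drz":[0,0,0,0]}'; python3 st.py 572 14.3 124
python3 - <<'E'
from h import *
c=cams(); 
a=c["scene"]["img"][135:330,190:400,::-1]; b=eyes.get_image("wrist")["img"]
cv2.imwrite("pics/p4.png",np.hstack([cv2.resize(a,(400,371),interpolation=3),cv2.resize(b[:,:,::-1],(400,371))]))
E
```

```text
t: 12.18
ee_pos: [573.5, -3.6, 207.0]
orientation: [0.015, 3.137, -0.001]
ft_force: [0.5, 0.3, -0.8]
width: 44.1
grasp_force: 0.0
t: 12.52
ee_pos: [572.1, 14.0, 204.6]
orientation: [-0.01, -3.141, 0.001]
ft_force: [-0.4, 0.5, -0.4]
width: 43.7
grasp_force: 0.0
p [572.1  14.  204.6] yaw of tool y off +Y -0.0064 z [-0. -0. -1.] f [-0.4  0.5 -0.4] w 43.7 12.5
tool d [ 0.1  0.3 80.6]
```

View pics/p4.png

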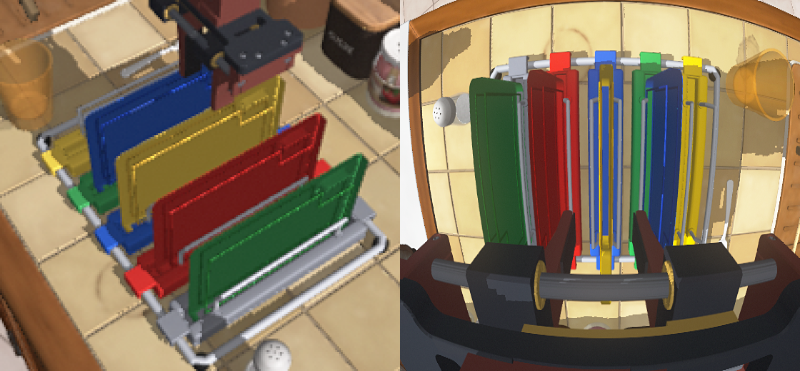

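Red is seated in the red slot. Yellow is next: grip, lift and move +128.

```bash
python3 jog.py '{"dx":[0,0,0,0,0],"dy":[0,0,0,0,0],"dz":[30,30,20,0,0],"drx":[0,0,0,0,0],"dry":[0,0,0,0,0],"drz":[0,0,0,0,0]}'; python3 jog.py '{"dx":[0,0,0,0,0],"dy":[0,0,0,0,0],"dz":[0,0,0,0,0],"drx":[0,0,0,0,0],"dry":[0,0,0,0,0],"drz":[0,0,0,0,0]}' 0; python3 jog.py '{"dx":[0,0],"dy":[0,0],"dz":[0,0],"drx":[0,0],"dry":[0,0],"drz":[0,0]}'; python3 st.py; python3 jog.py '{"dx":[0,0,0,0,0],"dy":[0,0,0,0,0],"dz":[-10,-30,-40,-40,-30],"drx":[0,0,0,0,0],"dry":[0,0,0,0,0],"drz":[0,0,0,0,0]}'; python3 jog.py '{"dx":[0,0,0],"dy":[0,0,0],"dz":[-10,0,0],"drx":[0,0,0],"dry":[0,0,0],"drz":[0,0,0]}'; python3 st.py; python3 jog.py '{"dx":[0,0,0,0,0],"dy":[20,30,36,26,16],"dz":[0,0,0,0,0],"drx":[0,0,0,0,0],"dry":[0,0,0,0,0],"drz":[0,0,0,0,0]}'; python3 jog.py '{"dx":[0,0,0,0,0],"dy":[0,0,0,0,0],"dz":[0,30,30,20,0],"drx":[0,0,0,0,0],"dry":[0,0,0,0,0],"drz":[0,0,0,0,0]}';python3 jog.py '{"dx":[0,0],"dy":[0,0],"dz":[0,0],"drx":[0,0],"dry":[0,0],"drz":[0,0]}'; python3 st.py 572.7 142.3 125
```

```text
t: 13.08
ee_pos: [571.5, 13.9, 123.9]
orientation: [-0.012, -3.139, 0.0]
ft_force: [-0.1, 0.5, 0.2]
width: 44.1
grasp_force: 0.0
t: 13.5
ee_pos: [572.6, 14.5, 125.6]
orientation: [0.011, 3.14, 0.0]
ft_force: [-0.2, 0.1, -0.3]
width: 14.6
grasp_force: 0.0
t: 13.67
ee_pos: [572.6, 14.8, 125.4]
orientation: [0.011, 3.14, 0.001]
ft_force: [-1.1, 1.9, 5.7]
width: 11.8
grasp_force: 30.0
p [572.6  14.8 125.4] yaw of tool y off +Y -0.007 z [ 0.001  0.001 -1.   ] f [-1.1  1.9  5.7] w 11.8 13.7
t: 14.08
ee_pos: [572.2, 14.3, 277.7]
orientation: [0.011, 3.14, -0.001]
ft_force: [1.0, 0.3, -4.0]
width: 12.0
grasp_force: 30.0
t: 14.33
ee_pos: [571.3, 14.4, 283.5]
orientation: [-0.011, -3.14, 0.0]
ft_force: [0.0, 0.7, -4.0]
width: 12.1
grasp_force: 30.0
p [571.3  14.4 283.5] yaw of tool y off +Y -0.0067 z [-0.001 -0.    -1.   ] f [ 0.   0.7 -4. ] w 12.1 14.3
t: 14.75
ee_pos: [571.2, 144.6, 281.0]
orientation: [-0.009, -3.136, 0.001]
ft_force: [-0.7, -0.3, -3.6]
width: 12.1
grasp_force: 30.0
t: 15.17
ee_pos: [568.5, 140.8, 197.7]
orientation: [-0.011, -3.129, 0.005]
ft_force: [-1.1, -0.3, -4.2]
width: 11.5
grasp_force: 30.0
t: 15.33
ee_pos: [573.2, 142.0, 204.6]
orientation: [-0.011, -3.141, 0.0]
ft_force: [0.0, 0.9, -3.9]
width: 12.1
grasp_force: 30.0
p [573.2 142.  204.6] yaw of tool y off +Y -0.0073 z [-0.001 -0.    -1.   ] f [ 0.   0.9 -3.9] w 12.1 15.3
tool d [ 0.5  0.3 79.6]
```

```bash
python3 jog.py '{"dx":[0,0,0,0,0],"dy":[0.5,0,0,0,0],"dz":[8,20,20,14,7],"drx":[0,0,0,0,0],"dry":[0,0,0,0,0],"drz":[0,0,0,0,0]}'; python3 jog.py '{"dx":[0,0,0,0,0],"dy":[0,0,0,0,0],"dz":[4,3,2,0.5,0],"drx":[0,0,0,0,0],"dry":[0,0,0,0,0],"drz":[0,0,0,0,0]}'; python3 st.py; python3 jog.py '{"dx":[0,0,0,0,0],"dy":[0,0,0,0,0],"dz":[0,0,0,0,0],"drx":[0,0,0,0,0],"dry":[0,0,0,0,0],"drz":[0,0,0,0,0]}' 44; python3 jog.py '{"dx":[0,0,0,0,0],"dy":[0,0,0,-20,-28],"dz":[-20,-30,-29,0,0],"drx":[0,0,0,0,0],"dry":[0,0,0,0,0],"drz":[0,0,0,0,0]}'; python3 jog.py '{"dx":[0,0,0,0],"dy":[-16,0,0,0],"dz":[0,0,0,0],"drx":[0,0,0,0],"dry":[0,0,0,0],"drz":[0,0,0,0]}'; python3 st.py 572.5 78.4 124
python3 - <<'E'
from h import *
c=cams(); 
a=c["scene"]["img"][135:330,190:400,::-1]; b=eyes.get_image("wrist")["img"]
cv2.imwrite("pics/p5.png",np.hstack([cv2.resize(a,(400,371),interpolation=3),cv2.resize(b[:,:,::-1],(400,371))]))
E
```

```text
t: 15.75
ee_pos: [572.7, 142.8, 134.7]
orientation: [-0.011, -3.141, 0.0]
ft_force: [-0.6, 0.4, -3.7]
width: 11.8
grasp_force: 30.0
t: 16.17
ee_pos: [573.5, 143.1, 126.8]
orientation: [0.011, 3.14, 0.0]
ft_force: [-0.8, 0.5, -3.5]
width: 11.9
grasp_force: 30.0
p [573.5 143.1 126.8] yaw of tool y off +Y -0.0068 z [ 0.001  0.    -1.   ] f [-0.8  0.5 -3.5] w 11.9 16.2
t: 16.58
ee_pos: [573.3, 143.1, 126.5]
orientation: [0.011, 3.141, 0.0]
ft_force: [0.2, 0.1, -0.3]
width: 41.7
grasp_force: 0.0
t: 17.0
ee_pos: [574.2, 96.2, 207.7]
orientation: [0.006, 3.137, 0.002]
ft_force: [-0.3, 0.2, -0.7]
width: 44.0
grasp_force: 0.0
t: 17.33
ee_pos: [572.7, 79.4, 205.2]
orientation: [0.011, 3.141, 0.0]
ft_force: [0.3, 0.4, -0.3]
width: 44.1
grasp_force: 0.0
p [572.7  79.4 205.2] yaw of tool y off +Y -0.0071 z [ 0.  0. -1.] f [ 0.3  0.4 -0.3] w 44.1 17.3
tool d [ 0.2 -1.1 81.2]
```

View pics/p5.png

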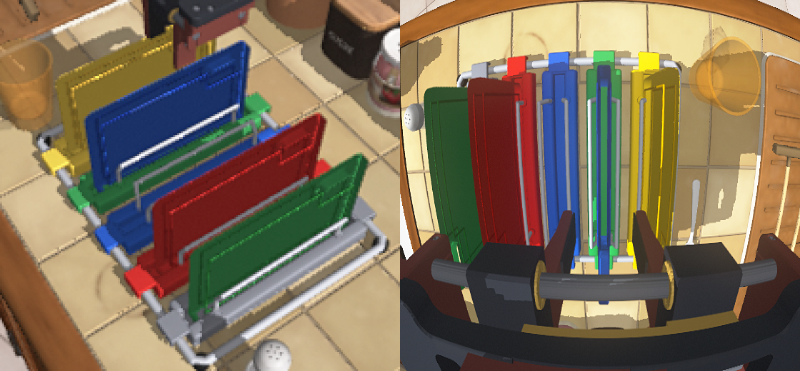

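Yellow is in the yellow slot, and the gripper is over blue. Blue goes −64 into the adjacent empty slot, so a low lift is enough.

```bash
python3 jog.py '{"dx":[0,0,0,0,0],"dy":[-0.8,0,0,0,0],"dz":[30,30,20,0,0],"drx":[0,0,0,0,0],"dry":[0,0,0,0,0],"drz":[0,0,0,0,0]}'; python3 jog.py '{"dx":[0,0,0,0,0],"dy":[0,0,0,0,0],"dz":[0,0,0,0,0],"drx":[0,0,0,0,0],"dry":[0,0,0,0,0],"drz":[0,0,0,0,0]}' 0; python3 jog.py '{"dx":[0,0],"dy":[0,0],"dz":[0,0],"drx":[0,0],"dry":[0,0],"drz":[0,0]}'; python3 st.py; python3 jog.py '{"dx":[0,0,0,0,0],"dy":[0,0,0,0,0],"dz":[-5,-20,-30,-25,0],"drx":[0,0,0,0,0],"dry":[0,0,0,0,0],"drz":[0,0,0,0,0]}'; python3 jog.py '{"dx":[0,0,0,0,0],"dy":[-20,-24,-20,0,0],"dz":[0,0,0,0,0],"drx":[0,0,0,0,0],"dry":[0,0,0,0,0],"drz":[0,0,0,0,0]}'; python3 jog.py '{"dx":[0,0],"dy":[0,0],"dz":[0,0],"drx":[0,0],"dry":[0,0],"drz":[0,0]}'; python3 st.py 572 14.4 125
```

```text
t: 17.9
ee_pos: [572.0, 78.7, 124.4]
orientation: [-0.009, -3.139, 0.0]
ft_force: [0.2, 1.0, 0.9]
width: 44.1
grasp_force: 0.0
t: 18.32
ee_pos: [573.1, 78.2, 126.0]
orientation: [0.011, 3.14, 0.0]
ft_force: [0.5, 1.0, -0.1]
width: 14.5
grasp_force: 0.0
t: 18.48
ee_pos: [573.0, 78.3, 125.9]
orientation: [0.011, 3.14, 0.0]
ft_force: [-1.8, 0.0, 6.3]
width: 12.0
grasp_force: 30.0
p [573.   78.3 125.9] yaw of tool y off +Y -0.0069 z [ 0.001  0.    -1.   ] f [-1.8  0.   6.3] w 12.0 18.5
t: 18.9
ee_pos: [575.1, 78.4, 209.8]
orientation: [0.011, 3.134, 0.001]
ft_force: [1.5, -0.5, -1.9]
width: 12.0
grasp_force: 30.0
t: 19.32
ee_pos: [571.4, 13.4, 204.1]
orientation: [-0.014, -3.14, -0.0]
ft_force: [1.0, 0.2, -2.1]
width: 12.1
grasp_force: 30.0
t: 19.48
ee_pos: [571.8, 14.9, 204.6]
orientation: [-0.01, -3.141, -0.0]
ft_force: [-0.6, 0.1, -1.6]
width: 12.1
grasp_force: 30.0
p [571.8  14.9 204.6] yaw of tool y off +Y -0.0063 z [-0.001  0.    -1.   ] f [-0.6  0.1 -1.6] w 12.1 19.5
tool d [-0.2 -0.5 79.6]
```

Lower blue, release, then go to green in the spare slot.

```bash
python3 jog.py '{"dx":[0,0,0,0,0],"dy":[-0.5,0,0,0,0],"dz":[8,20,20,13,7],"drx":[0,0,0,0,0],"dry":[0,0,0,0,0],"drz":[0,0,0,0,0]}'; python3 jog.py '{"dx":[0,0,0,0,0],"dy":[0,0,0,0,0],"dz":[4,3,2,0.5,0],"drx":[0,0,0,0,0],"dry":[0,0,0,0,0],"drz":[0,0,0,0,0]}'; python3 st.py; python3 jog.py '{"dx":[0,0,0,0,0],"dy":[0,0,0,0,0],"dz":[0,0,0,0,0],"drx":[0,0,0,0,0],"dry":[0,0,0,0,0],"drz":[0,0,0,0,0]}' 44; python3 jog.py '{"dx":[0,0,0,0,0],"dy":[0,0,0,-24,-40],"dz":[-20,-30,-29,0,0],"drx":[0,0,0,0,0],"dry":[0,0,0,0,0],"drz":[0,0,0,0,0]}'; python3 jog.py '{"dx":[0,0,0,0,0],"dy":[-40,-24,0,0,0],"dz":[0,0,0,0,0],"drx":[0,0,0,0,0],"dry":[0,0,0,0,0],"drz":[0,0,0,0,0]}'; python3 st.py 571.2 -113.8 124
python3 - <<'E'
from h import *
c=cams(); 
a=c["scene"]["img"][135:330,190:400,::-1]; b=eyes.get_image("wrist")["img"]
cv2.imwrite("pics/p6.png",np.hstack([cv2.resize(a,(400,371),interpolation=3),cv2.resize(b[:,:,::-1],(400,371))]))
E
```

```text
t: 19.9
ee_pos: [570.8, 14.3, 134.8]
orientation: [-0.009, -3.138, -0.0]
ft_force: [-0.5, -0.5, -3.9]
width: 11.6
grasp_force: 30.0
t: 20.32
ee_pos: [572.5, 13.7, 128.1]
orientation: [0.011, 3.141, 0.0]
ft_force: [-0.1, 0.5, -2.6]
width: 11.8
grasp_force: 30.0
p [572.5  13.7 128.1] yaw of tool y off +Y -0.0067 z [ 0.001  0.    -1.   ] f [-0.1  0.5 -2.6] w 11.8 20.3
t: 20.73
ee_pos: [572.4, 13.7, 128.0]
orientation: [0.011, 3.141, -0.0]
ft_force: [-0.3, -0.9, 0.4]
width: 41.4
grasp_force: 0.0
t: 21.15
ee_pos: [573.3, -48.7, 209.1]
orientation: [0.004, 3.137, 0.0]
ft_force: [1.3, -0.1, 0.1]
width: 43.7
grasp_force: 0.0
t: 21.57
ee_pos: [571.1, -113.8, 206.6]
orientation: [-0.011, -3.141, -0.001]
ft_force: [-0.4, 1.0, 0.1]
width: 44.1
grasp_force: 0.0
p [ 571.1 -113.8  206.6] yaw of tool y off +Y -0.0072 z [-0.  0. -1.] f [-0.4  1.   0.1] w 44.1 21.6
tool d [-0.1 -0.  82.6]
```

View pics/p6.png

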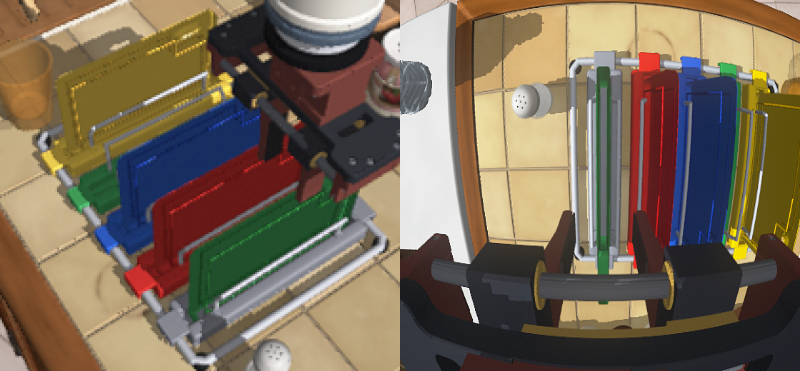

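Blue is in its slot. Now green: grip, high lift and +192.

```bash
python3 jog.py '{"dx":[0,0,0,0,0],"dy":[0,0,0,0,0],"dz":[30,30,22,0,0],"drx":[0,0,0,0,0],"dry":[0,0,0,0,0],"drz":[0,0,0,0,0]}'; python3 jog.py '{"dx":[0,0,0,0,0],"dy":[0,0,0,0,0],"dz":[0,0,0,0,0],"drx":[0,0,0,0,0],"dry":[0,0,0,0,0],"drz":[0,0,0,0,0]}' 0; python3 jog.py '{"dx":[0,0],"dy":[0,0],"dz":[0,0],"drx":[0,0],"dry":[0,0],"drz":[0,0]}'; python3 st.py; python3 jog.py '{"dx":[0,0,0,0,0],"dy":[0,0,0,0,0],"dz":[-10,-30,-40,-40,-30],"drx":[0,0,0,0,0],"dry":[0,0,0,0,0],"drz":[0,0,0,0,0]}'; python3 jog.py '{"dx":[0,0,0],"dy":[0,0,0],"dz":[-10,0,0],"drx":[0,0,0],"dry":[0,0,0],"drz":[0,0,0]}'; python3 st.py; python3 jog.py '{"dx":[0,0,0,0,0],"dy":[20,36,40,40,36],"dz":[0,0,0,0,0],"drx":[0,0,0,0,0],"dry":[0,0,0,0,0],"drz":[0,0,0,0,0]}'; python3 jog.py '{"dx":[0,0,0],"dy":[20,0,0],"dz":[0,0,0],"drx":[0,0,0],"dry":[0,0,0],"drz":[0,0,0]}'; python3 jog.py '{"dx":[0,0,0,0,0],"dy":[0,0,0,0,0],"dz":[30,30,20,0,0],"drx":[0,0,0,0,0],"dry":[0,0,0,0,0],"drz":[0,0,0,0,0]}';python3 jog.py '{"dx":[0,0],"dy":[0,0],"dz":[0,0],"drx":[0,0],"dry":[0,0],"drz":[0,0]}'; python3 st.py 572.7 78.4 125
```

```text
t: 22.13
ee_pos: [570.7, -113.3, 123.9]
orientation: [-0.009, -3.139, -0.001]
ft_force: [-0.4, 0.3, 0.2]
width: 43.6
grasp_force: 0.0
t: 22.55
ee_pos: [571.7, -114.4, 125.6]
orientation: [0.011, 3.14, -0.001]
ft_force: [0.4, -0.0, -0.2]
width: 14.0
grasp_force: 0.0
t: 22.72
ee_pos: [571.7, -114.2, 125.4]
orientation: [0.011, 3.141, 0.0]
ft_force: [-0.5, 0.6, 5.7]
width: 11.6
grasp_force: 30.0
p [ 571.7 -114.2  125.4] yaw of tool y off +Y -0.007 z [ 0.001  0.    -1.   ] f [-0.5  0.6  5.7] w 11.6 22.7
t: 23.13
ee_pos: [571.3, -114.5, 277.8]
orientation: [0.011, 3.14, -0.001]
ft_force: [1.0, 0.5, -3.1]
width: 12.0
grasp_force: 30.0
t: 23.38
ee_pos: [570.4, -114.2, 283.5]
orientation: [-0.011, -3.14, -0.0]
ft_force: [-0.0, 0.1, -3.8]
width: 12.0
grasp_force: 30.0
p [ 570.4 -114.2  283.5] yaw of tool y off +Y -0.0069 z [-0.001  0.    -1.   ] f [-0.   0.1 -3.8] w 12.0 23.4
t: 23.8
ee_pos: [570.4, 59.4, 281.1]
orientation: [-0.011, -3.136, 0.0]
ft_force: [1.8, 0.9, -3.0]
width: 11.7
grasp_force: 30.0
t: 24.05
ee_pos: [571.0, 78.5, 281.5]
orientation: [-0.007, -3.136, 0.002]
ft_force: [0.3, -0.3, -3.6]
width: 12.0
grasp_force: 30.0
t: 24.47
ee_pos: [571.3, 76.4, 202.7]
orientation: [-0.013, -3.137, 0.001]
ft_force: [1.4, 0.3, -2.6]
width: 12.3
grasp_force: 30.0
t: 24.63
ee_pos: [573.6, 77.3, 206.0]
orientation: [0.012, 3.139, 0.0]
ft_force: [0.7, 0.1, -3.7]
width: 11.6
grasp_force: 30.0
p [573.6  77.3 206. ] yaw of tool y off +Y -0.0075 z [ 0.002  0.    -1.   ] f [ 0.7  0.1 -3.7] w 11.6 24.6
tool d [ 1.1  1.1 81. ]
```

```bash
python3 jog.py '{"dx":[0.5,0,0,0,0],"dy":[0.8,0,0,0,0],"dz":[8,20,20,14,7],"drx":[0,0,0,0,0],"dry":[0,0,0,0,0],"drz":[0,0,0,0,0]}'; python3 jog.py '{"dx":[0,0,0,0,0],"dy":[0,0,0,0,0],"dz":[4,3,2,1,0],"drx":[0,0,0,0,0],"dry":[0,0,0,0,0],"drz":[0,0,0,0,0]}'; python3 st.py; python3 jog.py '{"dx":[0,0,0,0,0],"dy":[0,0,0,0,0],"dz":[0,0,0,0,0],"drx":[0,0,0,0,0],"dry":[0,0,0,0,0],"drz":[0,0,0,0,0]}' 44; python3 jog.py '{"dx":[0,0,0,0,0],"dy":[0,0,0,0,0],"dz":[-20,-30,-40,-30,-30],"drx":[0,0,0,0,0],"dry":[0,0,0,0,0],"drz":[0,0,0,0,0]}'; 
python3 jog.py '{"dx":[38,38,38,10,10],"dy":[0,0,0,38,38],"dz":[0,0,0,0,0],"drx":[0,0,0,0,0],"dry":[0,0,0,0,0],"drz":[0,0,0,0,0]}'
python3 jog.py '{"dx":[0,0,0,0,0],"dy":[40,40,40,40,40],"dz":[0,0,0,0,0],"drx":[0,0,0,0,0],"dry":[0,0,0,0,0],"drz":[0,0,0,0,0]}'
python3 jog.py '{"dx":[0,0,0,0],"dy":[40,0,0,0],"dz":[0,0,0,0],"drx":[0,0,0,0],"dry":[0,0,0,0],"drz":[0,0,0,0]}'
python3 st.py
python3 - <<'E'
from h import *
c=cams(); 
a=c["scene"]["img"][135:330,190:400,::-1]; b=c["top"]["img"][115:285,185:395,::-1]
cv2.imwrite("pics/p7.png",np.hstack([cv2.resize(a,(400,371),interpolation=3),cv2.resize(b,(400,324),interpolation=3)[:371].copy() if 0 else cv2.resize(b,(400,371),interpolation=3)]))
E
```

```text
t: 25.05
ee_pos: [571.4, 78.4, 134.3]
orientation: [-0.011, -3.14, 0.0]
ft_force: [0.0, -0.5, -3.0]
width: 11.9
grasp_force: 30.0
t: 25.47
ee_pos: [572.5, 78.6, 126.2]
orientation: [0.011, 3.141, 0.0]
ft_force: [-0.5, -0.8, -4.2]
width: 11.9
grasp_force: 30.0
p [572.5  78.6 126.2] yaw of tool y off +Y -0.0068 z [ 0.001  0.    -1.   ] f [-0.5 -0.8 -4.2] w 11.9 25.5
t: 25.88
ee_pos: [572.4, 78.5, 126.0]
orientation: [0.011, 3.141, 0.0]
ft_force: [0.3, -0.9, -0.9]
width: 41.2
grasp_force: 0.0
t: 26.3
ee_pos: [572.1, 78.5, 277.7]
orientation: [0.011, 3.141, 0.0]
ft_force: [0.6, -0.1, -0.3]
width: 44.2
grasp_force: 0.0
t: 26.72
ee_pos: [436.8, 154.7, 276.1]
orientation: [0.017, 3.141, -0.0]
ft_force: [0.9, 0.3, 1.1]
width: 43.9
grasp_force: 0.0
t: 27.13
ee_pos: [439.5, 357.4, 275.9]
orientation: [0.01, 3.141, 0.0]
ft_force: [1.4, -0.9, 0.4]
width: 44.2
grasp_force: 0.0
t: 27.47
ee_pos: [439.8, 395.0, 275.3]
orientation: [-0.009, -3.141, 0.001]
ft_force: [-0.3, 0.9, -0.0]
width: 44.1
grasp_force: 0.0
p [439.8 395.  275.3] yaw of tool y off +Y -0.006 z [-0.001 -0.001 -1.   ] f [-0.3  0.9 -0. ] w 44.1 27.5
```

View pics/p7.png

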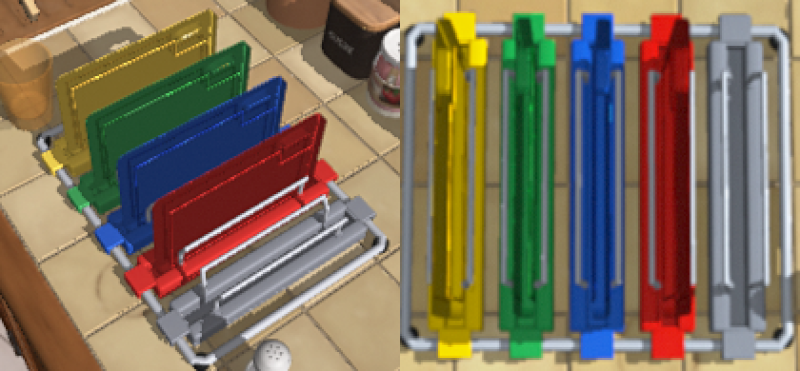

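All four boards are upright and fully down in their own slots, at the same heights as at the start. The spare slot is empty and the glass is untouched.

```bash
python3 -c "
from workcell import ctrl, eyes, job, get_obs
print(job.close_job())"
```

```text
the job is handed in; nothing more can be done
None
```

I handed the job in at about 27.5 s of the 118 s allowed: all four boards stand in their own colour's slots, the grey spare slot is empty, and the amber glass was not touched; the hand-in returned no verdict.

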